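# Clamp a stone model in the sawing jig with its wedge

### The arm

A 7-joint arm with a two-finger parallel gripper is mounted at the origin on a cart in front of the work surface, level with it; the furniture and walls round the work are solid. World frame = base frame: x ahead of the robot, y to its left, z up, the work surface at z = 0. Lengths are in m, angles in degrees, forces in N, time in s.
With the tool pointing down it reaches from about 0.425 to 0.875 m from the base axis. Payload 4.7 kg.
Tool frame: the origin (TCP) lies between the finger pads; the fingertips stand 8 mm ahead of it and the grasp point (between the pads) lies 11 mm behind it (env.tip_extent is the distance from the TCP to the fingertips, in m); z points along the fingers, y is the line along which they close (so a half turn about z gives the same grasp; the last joint's range is limited). The gripper opens to 87 mm and grips with 3 to 60 N. Pads are 19 mm wide; open, the fingers measure 117 mm over their backs; the gripper's body (75 mm by 190 mm) begins 51 mm behind the grasp point.
Start: joints at [-66.343, 18.392, -4.016, 83.108, 1.295, 78.541, -3.26], TCP at [0.252, 0.599, 0.231] pointing down, gripper open.
Joint ranges: [-163.93, 163.93], [-17.29, 119.83], [-79.2, 71.16], [3.27, 140.29], [-89.18, 269.18], [5.43, 117.66], [-154.24, 154.24]. Speed limits (degrees/s): [147.25, 147.25, 180, 180, 180, 180, 180].

### API

Orientations are given as [roll, pitch, yaw] about the fixed x, y, z axes, in that order (R = Rz(yaw) Ry(pitch) Rx(roll)).
In Python, from cell import sensors, vision, workorder, env gives the robot as it stands.
- The arm moves only by the tool drive_tool, never from a script. Its argument "moves" is a list of rows, each an object of numbers: "x", "y", "z": the shift along the tool's x, y, z in mm; "rx", "ry", "rz": the turn, a rotation vector about the tool's x, y, z in rad; "fingers": the closure, from -1 (fully open) to 1 (shut). In form: [{"x": .., "y": .., "z": .., "rx": .., "ry": .., "rz": .., "fingers": ..}, ...]. A call has 1 to 20 rows; each row is the pose to reach, as a shift and turn from the pose commanded when the call began, along the tool's axes at that moment; what a row does not reach only later rows make up. A row lasts 1/8 s, in which the tool goes at most 62.5 mm and 10.7 degrees, less where a joint would pass 70% of its speed; a pose out of reach is approached as far as the arm can. A call with a gripper value outside its range is refused whole. The fingers move at their own pace and stop on an object; "force" is the grip in N (left out, the last holds). Time passes only in rows, so rows that repeat a pose let the fingers close. It gives the time, the measured TCP pose, the force, the opening and the grip force at its end, in the units of the state.
- sensors.get_obs(): the state, without advancing time (a new reading comes with each control period).
- vision.read_camera(name): name is "side" or "top" or "wrist"; returns a dict with "image" (384x512x3 uint8, red, green, blue), "fx", "fy", "cx", "cy" (pixels), "R" (3x3) and "t" (3): a world point X has camera coordinates R X + t. Camera axes: x right, y down, z forward; pixel columns grow to the right and rows downward; lengths in m; the calibration is good to about 2 mm. A picture is of the moment at which its call begins. There is no depth.
- workorder.sign_off(): hands the job in; it is judged then, once.
The state is a dict: "time_s": time; "qpos": joint angles; "joint_velocities": joint speeds; "effort": joint torques, N m; "tool_pos": TCP position; "tool_rot": TCP orientation; "force": force on the tool from outside, world axes, zero at the start; "wrist_torque": the same for the moment, N m; "grip_width": finger opening in m; "grasp_force": force on a finger pad.
Only numpy, scipy, OpenCV 4.12 (cv2) and the standard library are available. Lean on these libraries where they do the work, as an engineer would, in place of code of your own. Each camera call takes 0.05 s, during which the arm holds its last target. There are 200 camera calls.

### The job

Get the stone model on its blue base plate ready for the saw. Pull the top drawer of the little cabinet right out to its stop and take out the brass clamping wedge. The gap between the plate and the oblique rail is too narrow for it as it stands: push the plate back flush against the fence of the sawing jig, then slide the wedge, lying on the jig's bed, thin end first into the gap from its wide right-hand end. Push it home from behind rather than in a tight grip, so that it can settle, until plate and wedge are tight. Finish holding it so: a finger still pushing the wedge firmly home (about 15 N), the plate pressed flush against the fence; do not let go. Keep the model flat on the jig and leave the other things on the bench where they are.

Things in the scene. Friction and masses are not known exactly. Their poses are not given: they have to be found in the camera images.
- jig: sawing jig, fixed to the bench: aluminium bed 140 (x) x 170 (y) mm, its top 12 mm above the bench. Origin: centre of the bed's underside. Jig axes: x points back to the fence, y left along the fence, z up. The tapered gap for the wedge lies in front (-x) of the blue plate, between it and the rail; its wide end is at the right (-y)
- fence: upright grey fence at the back of the jig, 28 mm high above the bed, 12 mm thick; same frame as jig. Its flat face is the plane jig x = +55 mm, from jig y = -40 to +80 mm. A low grey end stop on the bed, face at jig y = +58 mm (jig x 13 to 47 mm, 10 mm high), keeps the plate from going further left
- fence_face (a point): point on the fence's front face at the height of the bed's top, at jig (55, 20, 12) mm; axes as the jig's
- rail: oblique grey rail fixed on the bed in front of the gap, 120 x 14 x 14 mm, its top 26 mm above the bench. Origin: centre of its underside, long axis its own y, turned 7 degrees from the jig's y. Its face towards the plate runs from jig (-33.9, -50) to (-19.2, +70) mm. With the plate flush the gap is 25 mm wide at the plate's right end, 16 mm at its left
- model: loose blue plate 60 (x) x 72 (y) x 10 mm carrying a white stone model (top 43 mm up), 0.17 kg. Origin: centre of the underside, on the bed; x points to the fence. Flush: origin at jig x = 25 mm, front edge at jig x = -5 mm; starts 10 to 13 mm short of that, askew. The rail leaves no room for fingers at the plate's edge: push on the stone's flat front, at plate x = -15 mm, 10 to 25 mm up
- plate_back (a point): middle of the plate's back edge (which goes to the fence), on its underside, at (30, 0, 0) mm of model; axes as the model's
- wedge: loose brass wedge, 74 mm long (y), 18 mm high, 0.18 kg; origin: centre of the underside. Thin end (16 mm) at +y, thick end (25 mm) at -y; straight face at x = +10 mm goes along the plate, oblique face (7 degrees) along the rail. Starts in the shut top drawer, lying across it, thin end to the cabinet's left. Home in the gap its origin is near jig (-15, 18, 12) mm
- wedge_grip (a point): where to take the wedge's black grip block (16 (x) x 20 (y) mm, from 24 to 50 mm above the underside): its middle, 40 mm above the wedge's origin; axes as the wedge's. Best with the fingers on its two y faces. About 15 N along jig +y clamps well; a finger only pushing from behind lets the wedge settle sideways, a firm grip can hinder it
- cabinet: small white cabinet with two grey drawers, fixed to the bench, 140 (x) x 160 (y) x 154 mm high; origin: centre of its underside; its front with the handles faces its own -x. A black case and a white dish stand on its top. The top drawer's floor is 87 mm above the bench, its inner space 95 x 118 mm, its side walls end 132 mm above the bench
- cabinet_drawer0 (a joint): the top drawer's slide: 0 m shut, 0.0856 m at its outer stop; slides along the cabinet's -x, takes 1 to 2 N
- cabinet_drawer0_handle (a point): middle of the top drawer's handle: a round steel bar of 11 mm diameter, 80 mm long, along the cabinet's y, 35 mm in front of the drawer's face and 116 mm above the bench; axes as the cabinet's
- bur_block: bystander: aluminium block with dental burs, 34 x 74 x 46 mm; origin at the centre of its underside
- carver: bystander: steel wax carver lying on the bench, 167 mm long; origin at the centre of its underside
- dust_cup: bystander: small steel cup, 48 mm wide, 30 mm high; origin at the centre of its underside
- brush: bystander: fine brush with a red handle, 160 mm; origin at the centre of its underside
- monomer: bystander: brown bottle with white cap, 42 mm wide, 98 mm high; origin at the centre of its underside
- oil: bystander: white bottle with orange cap, 34 mm wide, 100 mm high; origin at the centre of its underside
- model_b: bystander: yellow stone model, 56 x 65 x 44 mm; origin at the centre of its underside

How it is judged (in metres and radians):
On the way, in this order (a step that is already met when the one before it is completed fails the run):
1. the top drawer is pulled out to its stop (value of joint cabinet_drawer0 above 0.08 m), for 0.2 s.
2. the wedge is lifted out of the drawer (height (world z) of wedge above 0.125 m), for 0.1 s.
At the end, for the whole second after the job is handed in: Plate within 1.5 mm of the fence and parallel (0.03 rad); plate and wedge flat on the bed; wedge along the gap (0.05 rad), its middle at jig y 0 to 36 mm; wedge on rail, wedge on model, model on fence and fingers on wedge each press with over 1.5 N (x of plate_back in the frame of fence_face above -0.0015 m and angle between the x axis of model and the x axis of jig, either way round below 0.03 rad and angle between model's own z axis and vertical below 0.04 rad and z of each of model, wedge in the frame of jig below 0.0145 m and angle between wedge's own z axis and vertical below 0.05 rad and angle between the y axis of wedge and the y axis of jig, either way round below 0.05 rad and y of wedge in the frame of jig between 0 and 0.036 m and contact force between wedge and rail above 1.5 N and contact force between wedge and model above 1.5 N and contact force between model and fence above 1.5 N and contact force between the fingers and wedge above 1.5 N); the arm keeps its last pose, push and grip.
It fails at once if the model is tipped up or lifted off the jig (angle between model's own z axis and vertical above 0.2 rad or height (world z) of model above 0.03 m).
It fails at once if a bystander is pushed more than 30 mm or knocked over (distance of any of bur_block, carver, dust_cup, brush, monomer, oil, model_b from where it was at the start of the episode above 0.03 m).
It also fails if it takes over 61 s, if anything falls off the work surface, if the arm or the gripper's body presses on something with over 40 N, if the wrist force passes 120 N, or if a joint passes its speed limit or range.

## Working session

There is one attempt and no reset: what is moved stays moved. The work goes in short steps, Python scripts to look and compute and a tool call to move; the robot and the scene stay as the last step left them, time stands still between calls to the robot, and variables do not carry over. Pictures are saved under pics/ and viewed, at most 10 in all, crops included, and the job is handed in when it is done.

Besides the shell and the picture viewer there is one more tool, called after ">>>" as name([rows], argument=value, ...), one row to a line, values as JSON. drive_tool: Moves the arm, as the interface text tells. Its arguments: {"type":"object","properties":{"moves":{"type":"array"},"force":{"type":"number"}},"required":["moves"]}

```bash
ls; mkdir -p pics
python3 - <<'E'
from cell import sensors, vision, workorder, env
import cv2, numpy as np
for n in("top","side"):
    c=vision.read_camera(n); np.savez(f"pics/{n}0.npz",**c)
    cv2.imwrite(f"pics/{n}0.png",cv2.resize(c["image"][:,:,::-1],(800,600),interpolation=cv2.INTER_CUBIC))
    print(n,c["fx"],c["cx"],c["cy"],(-c["R"].T@c["t"]).round(3),c["R"].round(3).tolist())
o=sensors.get_obs();print(o)
E
```

```text
pics
top 483.41931380896705 259.48899883236083 197.3133940642743 [-0.687 -0.24   1.688] [[0.15, -0.989, -0.007], [-0.782, -0.114, -0.613], [0.606, 0.097, -0.79]]
side 369.31279313206767 253.24809995127947 194.1262186204232 [0.204 0.421 1.117] [[-0.809, -0.587, 0.009], [-0.512, 0.697, -0.502], [0.288, -0.41, -0.865]]
{'time_s': 0.1, 'qpos': array([-66.34407413,  18.43317184,  -4.01534894,  83.1684872 ,
         1.29677589,  78.54043917,  -3.25859088]), 'joint_velocities': array([ 0.03786123, -0.12232524, -0.00160958, -0.08944775,  0.02598889,
       -0.0050355 ,  0.09717206]), 'effort': array([ 4.88070964e-04, -4.92569661e+01, -4.05396894e-01, -3.13401890e+01,
       -6.42391155e-02,  3.94225633e-02,  6.18197760e-05]), 'tool_pos': array([0.25225712, 0.59853096, 0.22958441]), 'tool_rot': array([-1.79903232e+02,  7.28342283e-03,  1.57155278e+02]), 'force': array([0.60541906, 0.02217887, 0.38165485]), 'wrist_torque': array([-0.01705958,  0.03923625, -0.03796561]), 'grasp_force': 0.0, 'grip_width': 0.08694912584905988}
```

View pics/top0.png

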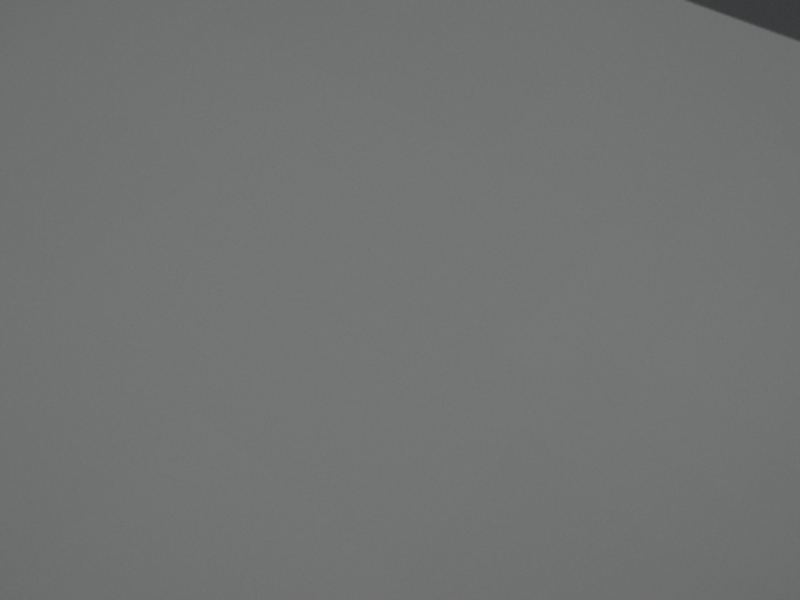

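View pics/side0.png

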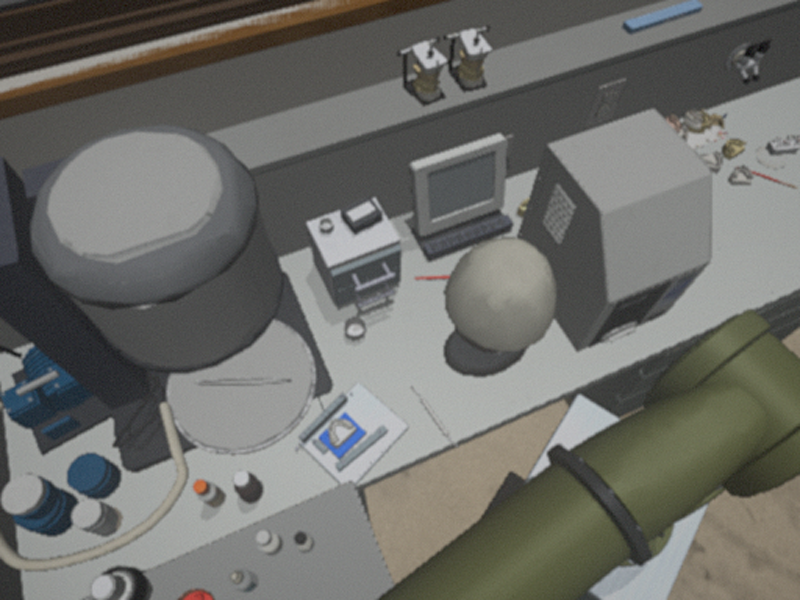

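Top view shows only a grey surface: that camera is blocked. Side view (800x600) shows the jig around (350,435), the cabinet around (355,255) with its handle at (375,275), and a ball-shaped lamp hanging at (500,295).

```bash
cat > h.py <<'E'
import numpy as np, cv2
from scipy.spatial.transform import Rotation as Rn
def load(n): return dict(np.load(f"pics/{n}.npz"))
def ray(c,u,v,z):
    d=c["R"].T@np.array([(u-c["cx"])/c["fx"],(v-c["cy"])/c["fy"],1]); o=-c["R"].T@c["t"]
    return o+d*(z-o[2])/d[2]
def proj(c,X):
    p=c["R"]@np.asarray(X,float).T+c["t"][:,None]if np.ndim(X)>1 else c["R"]@X+c["t"]
    return np.array([c["fx"]*p[0]/p[2]+c["cx"],c["fy"]*p[1]/p[2]+c["cy"]]).T
def snap(n,name):
    from cell import vision
    c=vision.read_camera(n); np.savez(f"pics/{name}.npz",**c); return c
E
python3 - <<'E'
from h import *
from cell import sensors
c=load("side0"); s=.64
P=lambda u,v,z:print((u,v),ray(c,u*s,v*s,z).round(3))
for u,v in((358,385),(408,428),(350,485),(297,445)):P(u,v,.012)
for u,v in((308,228),(375,200),(400,250),(332,266)):P(u,v,.154)
P(355,328,0.03);P(375,272,.116);P(480,355,0);P(432,415,0);P(208,492,.1);P(247,485,.1)
w=snap("wrist","w0"); o=sensors.get_obs()
T=Rn.from_euler("xyz",o["tool_rot"],degrees=True).as_matrix()
print("cam in tool",T.T@(-w["R"].T@w["t"]-o["tool_pos"]),(w["R"]@T).round(3),w["fx"])
a=c["image"][100:320,150:320,::-1]
b=w["image"][:,:,::-1]
cv2.imwrite("pics/c1.png",np.hstack([cv2.resize(a,None,fx=2.7,fy=2.7,interpolation=3)]))
E
```

```text
(358, 385) [0.522 0.099 0.012]
(408, 428) [0.387 0.112 0.012]
(350, 485) [0.411 0.265 0.012]
(297, 445) [0.541 0.266 0.012]
(308, 228) [ 0.779 -0.075  0.154]
(375, 200) [ 0.712 -0.218  0.154]
(400, 250) [ 0.592 -0.143  0.154]
(332, 266) [ 0.679 -0.03   0.154]
(355, 328) [0.601 0.005 0.03 ]
(375, 272) [ 0.617 -0.089  0.116]
(480, 355) [ 0.357 -0.112  0.   ]
(432, 415) [0.365 0.058 0.   ]
(208, 492) [0.583 0.43  0.1  ]
(247, 485) [0.537 0.382 0.1  ]
cam in tool [ 0.06753986  0.00039298 -0.15257597] [[-0.001  1.     0.001]
 [-0.968 -0.    -0.25 ]
 [-0.25  -0.001  0.968]] 309.936490363615
```

View pics/c1.png

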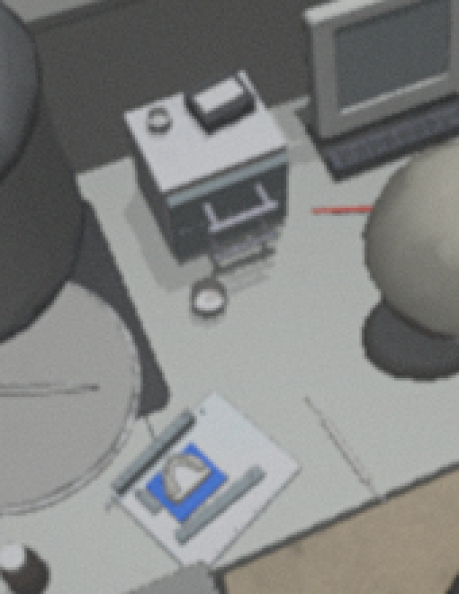

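```bash
cat >> h.py <<'E'
def delta(pos,rpy):
    from cell import sensors
    o=sensors.get_obs(); A=Rn.from_euler("xyz",o["tool_rot"],degrees=True); B=Rn.from_euler("xyz",rpy,degrees=True)
    print("t",o["time_s"],"pos",o["tool_pos"].round(4),o["tool_rot"].round(2),"F",o["force"].round(1),"w",round(o["grip_width"],4),o["grasp_force"])
    print("xyz",(A.inv().apply(np.array(pos)-o["tool_pos"])*1e3).round(1),"rot",(A.inv()*B).as_rotvec().round(4))
E
python3 - <<'E'
from h import *
delta([.40,.27,.35],[180,0,160])
E
```

```text
t 0.15 pos [0.2523 0.5986 0.2297] [-1.7992e+02  1.0000e-02  1.5715e+02] F [-1.5 -1.   0.6] w 0.0871 0.0
xyz [-263.7 -245.7 -119.9] rot [-0.0014  0.0001 -0.0497]
```

>>> drive_tool([
  {"x": -10, "y": -10, "z": -60, "rz": -0.05, "fingers": 1},
  {"x": -60, "y": -50, "z": -90, "rz": -0.05, "fingers": 1},
  {"x": -120, "y": -110, "z": -120, "rz": -0.05, "fingers": 1},
  {"x": -180, "y": -170, "z": -120, "rz": -0.05, "fingers": 1},
  {"x": -225, "y": -210, "z": -120, "rz": -0.05, "fingers": 1},
  {"x": -264, "y": -246, "z": -120, "rz": -0.05, "fingers": 1},
  {"x": -264, "y": -246, "z": -120, "rz": -0.05, "fingers": 1},
  {"x": -264, "y": -246, "z": -120, "rz": -0.05, "fingers": 1},
  {"x": -264, "y": -246, "z": -120, "rz": -0.05, "fingers": 1},
])

```text
invalid input at $.moves[0]: expected keys x, y, z, rx, ry, rz, fingers
```

Run:
```python
from h import *
delta([.40,.27,.35],[180,0,160])
c=snap("wrist","w1"); print((-c["R"].T@c["t"]))
cv2.imwrite("pics/w1.png",cv2.resize(c["image"][:,:,::-1],(800,600),interpolation=3))
```

```text
t 0.15 pos [0.2523 0.5986 0.2297] [-1.7992e+02  1.0000e-02  1.5715e+02] F [-1.5 -1.   0.6] w 0.0871 0.0
xyz [-263.7 -245.7 -119.9] rot [-0.0014  0.0001 -0.0497]
[0.19030788 0.62544357 0.38243815]
```

View pics/w1.png

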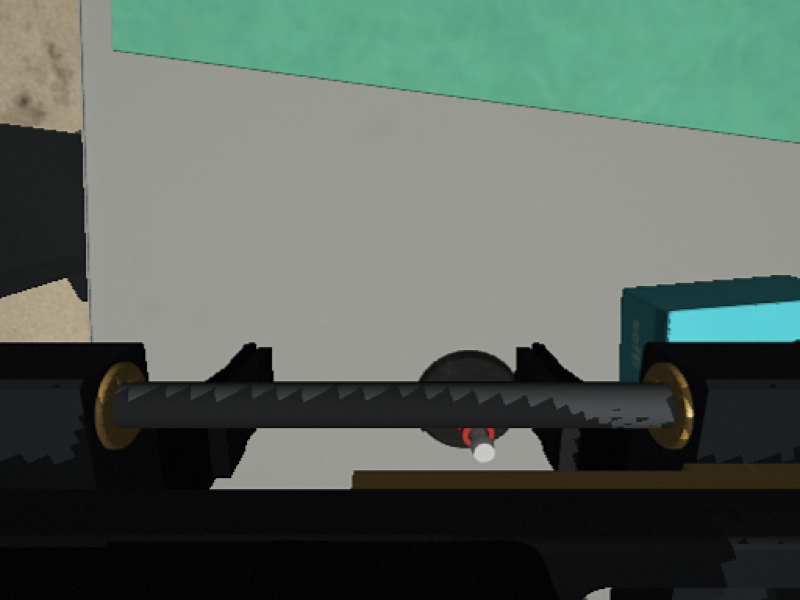

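Wrist view: the gripper fills the image below row ~345/600; the usable part looks down and to the tool's +x side. The bench is empty here apart from a teal box at (720,330). All row keys are required.

Run:
```python
from h import *
c=load("side0"); s=.64
for n,u,v in(("discC",240,390),("discR",317,370),("discB",240,448),("discL",168,400)):print(n,ray(c,u*s,v*s,0.02).round(3))
for n,u,v in(("cylR",283,290),("cylB",190,368),("topR",258,220),("topB",145,300)):print(n,*[ray(c,u*s,v*s,z).round(2) for z in(.2,.4,.6)])
```

```text
discC [0.705 0.25  0.02 ]
discR [0.608 0.125 0.02 ]
discB [0.622 0.336 0.02 ]
discL [0.805 0.35  0.02 ]
cylR [0.7  0.09 0.2 ] [0.59 0.16 0.4 ] [0.48 0.23 0.6 ]
cylB [0.72 0.3  0.2 ] [0.61 0.33 0.4 ] [0.49 0.35 0.6 ]
topR [ 0.85 -0.01  0.2 ] [0.71 0.09 0.4 ] [0.57 0.18 0.6 ]
topB [0.89 0.25 0.2 ] [0.74 0.29 0.4 ] [0.59 0.33 0.6 ]
```

>>> drive_tool([
  {"x": -10, "y": -10, "z": -60, "rx": 0, "ry": 0, "rz": -0.05, "fingers": 1},
  {"x": -60, "y": -50, "z": -90, "rx": 0, "ry": 0, "rz": -0.05, "fingers": 1},
  {"x": -120, "y": -110, "z": -90, "rx": 0, "ry": 0, "rz": -0.05, "fingers": 1},
  {"x": -180, "y": -170, "z": -90, "rx": 0, "ry": 0, "rz": -0.05, "fingers": 1},
  {"x": -225, "y": -220, "z": -90, "rx": 0, "ry": 0, "rz": -0.05, "fingers": 1},
  {"x": -264, "y": -260, "z": -90, "rx": 0, "ry": 0, "rz": -0.05, "fingers": 1},
  {"x": -320, "y": -310, "z": -90, "rx": 0, "ry": 0, "rz": 0.1, "fingers": 1},
  {"x": -320, "y": -310, "z": -90, "rx": 0, "ry": 0, "rz": 0.1, "fingers": 1},
  {"x": -320, "y": -310, "z": -90, "rx": 0, "ry": 0, "rz": 0.1, "fingers": 1},
  {"x": -320, "y": -310, "z": -90, "rx": 0, "ry": 0, "rz": 0.1, "fingers": 1},
])

```text
time_s: 1.45
tool_pos: [0.4266, 0.1896, 0.3206]
tool_rot: [180.0, -0.0, 151.4]
force: [-0.6, 0.2, 0.3]
grip_width: 0.0018
grasp_force: 0.0
```

Run:
```python
from h import *
delta([.535,.13,.32],[180,0,165])
c=snap("wrist","w2"); print((-c["R"].T@c["t"]))
cv2.imwrite("pics/w2.png",cv2.resize(c["image"][:,:,::-1],(800,600),interpolation=3))
```

```text
t 1.45 pos [0.4266 0.1896 0.3206] [ 1.7996e+02 -4.0000e-02  1.5143e+02] F [-0.6  0.2  0.3] w 0.0018 0.0
xyz [-123.7   -0.5    0.5] rot [ 0.0007 -0.0006 -0.2369]
[0.36754263 0.22225045 0.47332626]
```

View pics/w2.png

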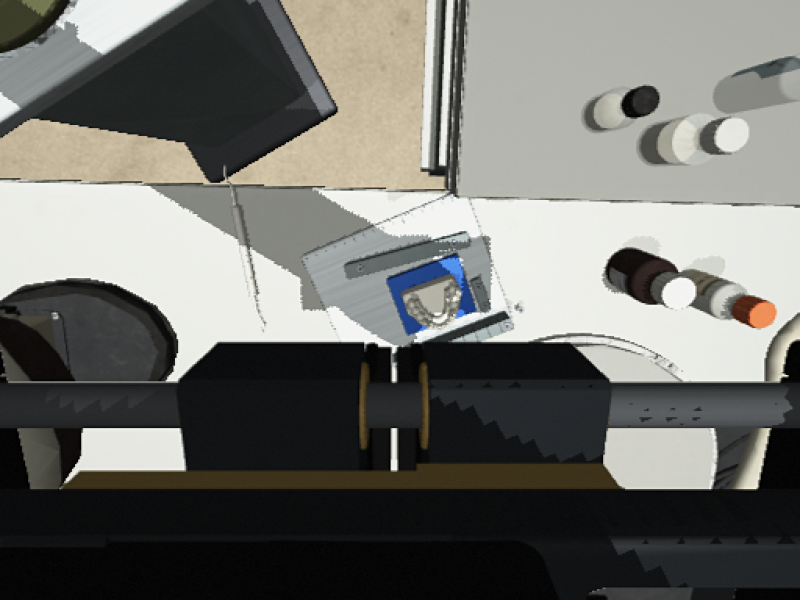

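Wrist view now shows the jig (bed corners about (303,258), (467,193), (520,325)), rail (345,268)-(470,238), blue plate (425,290), bottles at right, carver at (245,250); the ball's dark shadow/base ellipse at (90,330) and the ball at left (30,390).

Run:
```python
from h import *
c=load("w2"); s=.64
P=lambda n,u,v,z:print(n,ray(c,u*s,v*s,z).round(3))
P("carverend",264,328,0);P("carver2",225,168,0)
for p in((303,258),(467,193),(520,325)):P("jig",*p,.012)
for p in((177,345),(80,280),(20,290),(140,380)):P("ell",*p,0)
P("discR",540,345,.02);P("disc",690,375,.02)
# ball by dark/triangulation: candidates on side ray
S=load("side0")
for z in(.1,.15,.2,.25,.3,.35,.4,.45,.5):
    X=ray(S,320,189,z); t=np.linalg.norm(X-(-S["R"].T@S["t"])); print(z,X.round(3),"r",round(t*35/372,3),"w2px",(proj(c,X)/s).round(0))
```

```text
carverend [0.436 0.034 0.   ]
carver2 [0.285 0.086 0.   ]
jig [0.393 0.109 0.012]
jig [0.414 0.275 0.012]
jig [0.554 0.264 0.012]
ell [ 0.409 -0.055  0.   ]
ell [ 0.306 -0.1    0.   ]
ell [ 0.285 -0.16   0.   ]
ell [ 0.422 -0.112  0.   ]
discR [0.579 0.272 0.02 ]
disc [0.681 0.392 0.02 ]
0.1 [ 0.382 -0.204  0.1  ] r 0.114 w2px [-35. 437.]
0.15 [ 0.373 -0.173  0.15 ] r 0.108 w2px [-68. 445.]
0.2 [ 0.364 -0.143  0.2  ] r 0.102 w2px [-114.  455.]
0.25 [ 0.355 -0.112  0.25 ] r 0.097 w2px [-178.  471.]
0.3 [ 0.347 -0.081  0.3  ] r 0.091 w2px [-277.  494.]
0.35 [ 0.338 -0.05   0.35 ] r 0.086 w2px [-450.  536.]
0.4 [ 0.329 -0.02   0.4  ] r 0.08 w2px [-827.  626.]
0.45 [0.321 0.011 0.45 ] r 0.074 w2px [-2289.   974.]
0.5 [0.312 0.042 0.5  ] r 0.069 w2px [5834. -963.]
```

Run:
```python
from h import *
delta([.495,.155,.25],[180,0,172])
```

```text
t 1.5 pos [0.4263 0.1904 0.3204] [ 1.7999e+02 -3.0000e-02  1.5154e+02] F [-0.7  0.4  0.1] w 0.0007 0.0
xyz [-77.3   1.6  70.4] rot [ 3.000e-04 -5.000e-04 -3.571e-01]
```

>>> drive_tool([
  {"x": -40, "y": 1, "z": 35, "rx": 0, "ry": 0, "rz": -0.18, "fingers": 1},
  {"x": -77, "y": 1.5, "z": 70, "rx": 0, "ry": 0, "rz": -0.357, "fingers": 1},
  {"x": -77, "y": 1.5, "z": 70, "rx": 0, "ry": 0, "rz": -0.357, "fingers": 1},
  {"x": -77, "y": 1.5, "z": 70, "rx": 0, "ry": 0, "rz": -0.357, "fingers": 1},
  {"x": -77, "y": 1.5, "z": 70, "rx": 0, "ry": 0, "rz": -0.357, "fingers": 1},
])

```text
time_s: 2.12
tool_pos: [0.495, 0.1553, 0.2517]
tool_rot: [179.9, 0.1, 172.0]
force: [-0.4, 0.3, -0.2]
grip_width: 0.0001
grasp_force: 0.0
```

Run:
```python
from h import *
delta([.495,.155,.25],[180,0,172])
c=snap("wrist","w3"); print((-c["R"].T@c["t"]))
J=np.array([.473,.187,0]);a=np.radians(-8)
X=[J+[np.cos(a)*x-np.sin(a)*y,np.sin(a)*x+np.cos(a)*y,.012] for x in(-.07,.07) for y in(-.085,.085)]
p=proj(c,np.array(X));print(p)
u0,v0=np.maximum(p.min(0).astype(int)-8,0);u1=int(p[:,0].max())+8;v1=225
k=790/(u1-u0);print("crop",u0,v0,"k",k)
cv2.imwrite("pics/w3.png",cv2.resize(c["image"][v0:v1,u0:u1,::-1],None,fx=k,fy=k,interpolation=3)[:600])
```

```text
t 2.125 pos [0.495  0.1553 0.2517] [1.7991e+02 7.0000e-02 1.7199e+02] F [-0.4  0.3 -0.2] w 0.0001 0.0
xyz [-0.1 -0.3  1.7] rot [ 0.0015  0.0013 -0.0001]
[0.42802394 0.16479164 0.4043724 ]
[[204.13147385  87.66400388]
 [345.5127548   87.5896705 ]
 [208.30414939 199.72744064]
 [337.49253802 199.60900365]]
crop 196 79 k 5.031847133757962
```

View pics/w3.png

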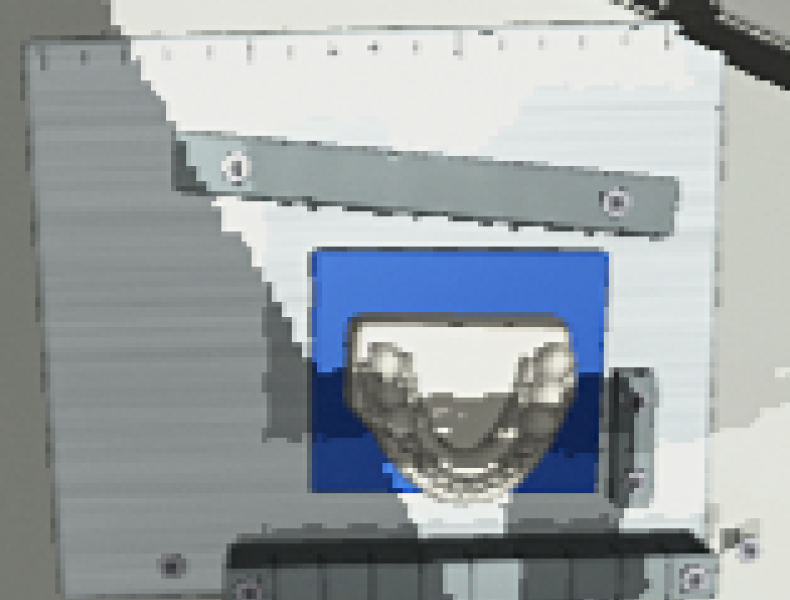

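Run:
```python
from h import *
from scipy.optimize import least_squares
c=load("w3");k=5.0318
px=lambda p:np.array(p)/k+[196,79]
th=np.radians(7);d=np.array([np.sin(th)*1,np.cos(th)]);
f1=np.array([-33.9,-50]);f2=np.array([-19.2,70]);d=(f2-f1)/np.linalg.norm(f2-f1);n=np.array([-d[1],d[0]])*14
pts=[((-70,-85,12),(24,42)),((-70,67,12),(660,23)) ,((70,-85,12),(61,597)),
 ((*f1,26),(174,190)),((*f2,26),(673,237)),((*(f1+n),26),(176,132)),((*(f2+n),26),(680,178))]
J=np.array([p[0] for p in pts])/1e3;M=np.array([px(p[1]) for p in pts])
def W(q,X):
    R=Rn.from_euler("z",q[2]).as_matrix();return X@R.T+[q[0],q[1],0]
res=lambda q:((proj(c,W(q,J))-M)*[[1,1],[0,1],[1,.3]]+0 if False else (proj(c,W(q,J))-M)*np.array([[1,1],[0,1],[1,1],[1,1],[1,1],[1,1],[1,1]])).ravel()
r=least_squares(res,[.473,.187,-.14]);print(r.x,np.degrees(r.x[2]),"\n",r.fun.reshape(-1,2).round(2))
q=r.x;np.save("jig.npy",q)
R=Rn.from_euler("z",q[2]).as_matrix()
inv=lambda p,z:((ray(c,*px(p),z)-[q[0],q[1],0])@R*1e3).round(1)
for p in((313,250),(607,250),(313,491),(596,491)):print("plate",inv(p,.022))
for p in((400,535),(640,532)):print("fence bottom",inv(p,.012))
for p in((400,558),(640,556)):print("fence top",inv(p,.040))
for p in((355,318),(565,318)):print("stone front z.055",inv(p,.055))
print(W(q,np.array([[-.015,.018,.012]])))
```

```text
[ 0.46913441  0.18461008 -0.11145494] -6.385897726511953 
 [[-0.71 -0.62]
 [-0.   -0.68]
 [-0.53  1.26]
 [-0.79  0.2 ]
 [ 0.9   0.53]
 [-0.29 -0.49]
 [ 1.36  0.24]]
plate [-19.1 -16.6  22. ]
plate [-17.1  54.1  22. ]
plate [ 40.  -17.9  22. ]
plate [42.  52.8 22. ]
fence bottom [54.3  4.4 12. ]
fence bottom [55.3 66.4 12. ]
fence top [53.3  2.3 40. ]
fence top [54.5 60.1 40. ]
stone front z.055 [-5.7 -8.2 55. ]
stone front z.055 [-4.4 38.4 55. ]
[[0.45622952 0.20416676 0.012     ]]
```

Fit residuals ≤1.4 px; the rail, fence (54-55 mm) and plate sizes (71×59) check out. The plate is ~13 mm short of the fence and 1.6° askew; the stone's front is at jig x≈-4. Now I push the plate.

```bash
cat >> h.py <<'E'
def jw(x,y,z):
    q=np.load("jig.npy");R=Rn.from_euler("z",q[2]).as_matrix();return R@[x/1e3,y/1e3,z/1e3]+[q[0],q[1],0]
def wj(X):
    q=np.load("jig.npy");R=Rn.from_euler("z",q[2]).as_matrix();return (R.T@(np.array(X)-[q[0],q[1],0])*1e3).round(1)
E
python3 - <<'E'
from h import *
delta(jw(-24,18,70),[180,0,173.2])
delta(jw(-24,18,38),[180,0,173.2])
E
```

```text
t 2.175 pos [0.4951 0.1551 0.2518] [1.7991e+02 9.0000e-02 1.7198e+02] F [ 0.6 -0.3 -0.6] w 0.0005 0.0
xyz [ 54.6  42.6 181.8] rot [ 0.0016  0.0015 -0.0212]
t 2.175 pos [0.4951 0.1551 0.2518] [1.7991e+02 9.0000e-02 1.7198e+02] F [ 0.6 -0.3 -0.6] w 0.0005 0.0
xyz [ 54.6  42.6 213.8] rot [ 0.0016  0.0015 -0.0212]
```

>>> drive_tool([
  {"x": 30, "y": 22, "z": 40, "rx": 0.0016, "ry": 0.0015, "rz": -0.0212, "fingers": 1},
  {"x": 54.6, "y": 42.6, "z": 90, "rx": 0.0016, "ry": 0.0015, "rz": -0.0212, "fingers": 1},
  {"x": 54.6, "y": 42.6, "z": 150, "rx": 0.0016, "ry": 0.0015, "rz": -0.0212, "fingers": 1},
  {"x": 54.6, "y": 42.6, "z": 195, "rx": 0.0016, "ry": 0.0015, "rz": -0.0212, "fingers": 1},
  {"x": 54.6, "y": 42.6, "z": 213.8, "rx": 0.0016, "ry": 0.0015, "rz": -0.0212, "fingers": 1},
  {"x": 54.6, "y": 42.6, "z": 213.8, "rx": 0.0016, "ry": 0.0015, "rz": -0.0212, "fingers": 1},
  {"x": 54.6, "y": 42.6, "z": 213.8, "rx": 0.0016, "ry": 0.0015, "rz": -0.0212, "fingers": 1},
])

```text
time_s: 3.05
tool_pos: [0.4477, 0.2043, 0.0377]
tool_rot: [-180.0, -0.0, 173.1]
force: [0.1, 0.2, 0.2]
grip_width: 0.0001
grasp_force: 0.0
```

Run:
```python
from h import *
delta(jw(0,18,38),[180,0,173.2])
```

```text
t 3.05 pos [0.4477 0.2043 0.0377] [-1.7999e+02 -1.0000e-02  1.7313e+02] F [0.1 0.2 0.2] w 0.0001 0.0
xyz [-23.5   1.   -0.3] rot [-0.0002 -0.0002 -0.0012]
```

>>> drive_tool([
  {"x": -5, "y": 1, "z": 0, "rx": 0, "ry": 0, "rz": 0, "fingers": 1},
  {"x": -9, "y": 1, "z": 0, "rx": 0, "ry": 0, "rz": 0, "fingers": 1},
  {"x": -13, "y": 1, "z": 0, "rx": 0, "ry": 0, "rz": 0, "fingers": 1},
  {"x": -16, "y": 1, "z": 0, "rx": 0, "ry": 0, "rz": 0, "fingers": 1},
  {"x": -19, "y": 1, "z": 0, "rx": 0, "ry": 0, "rz": 0, "fingers": 1},
  {"x": -21, "y": 1, "z": 0, "rx": 0, "ry": 0, "rz": 0, "fingers": 1},
  {"x": -21, "y": 1, "z": 0, "rx": 0, "ry": 0, "rz": 0, "fingers": 1},
])

```text
time_s: 3.92
tool_pos: [0.4685, 0.2019, 0.0367]
tool_rot: [-179.9, -0.1, 173.1]
force: [-1.2, 0.6, 1.2]
grip_width: 0.0002
grasp_force: 0.5
```

>>> drive_tool([
  {"x": -1.5, "y": 0, "z": 0, "rx": 0, "ry": 0, "rz": 0, "fingers": 1},
  {"x": -2.5, "y": 0, "z": 0, "rx": 0, "ry": 0, "rz": 0, "fingers": 1},
  {"x": -3, "y": 0, "z": 0, "rx": 0, "ry": 0, "rz": 0, "fingers": 1},
  {"x": -3, "y": 0, "z": 0, "rx": 0, "ry": 0, "rz": 0, "fingers": 1},
])

```text
time_s: 4.42
tool_pos: [0.4702, 0.2016, 0.0366]
tool_rot: [-179.9, -0.2, 173.1]
force: [-5.6, 1.2, 4.0]
grip_width: 0.0007
grasp_force: 2.9
```

>>> drive_tool([
  {"x": -1.5, "y": 0, "z": 0, "rx": 0, "ry": 0, "rz": 0, "fingers": 1},
  {"x": -2.5, "y": 0, "z": 0, "rx": 0, "ry": 0, "rz": 0, "fingers": 1},
  {"x": -2.5, "y": 0, "z": 0, "rx": 0, "ry": 0, "rz": 0, "fingers": 1},
])

```text
time_s: 4.8
tool_pos: [0.4705, 0.2015, 0.0365]
tool_rot: [-179.8, -0.4, 173.1]
force: [-10.9, -0.7, 9.3]
grip_width: 0.0005
grasp_force: 5.9
```

Run:
```python
from h import *
from cell import sensors
print(wj(sensors.get_obs()["tool_pos"]))
delta(jw(-40,-30,250),[180,0,155])
```

```text
[-0.5 16.9 36.5]
t 4.8 pos [0.4705 0.2015 0.0365] [-179.82   -0.45  173.13] F [-10.9  -0.7   9.3] w 0.0005 5.937718217319343
xyz [  40.8  -47.9 -213. ] rot [-0.0043 -0.0073  0.3165]
```

>>> drive_tool([
  {"x": 12, "y": 0, "z": 0, "rx": 0, "ry": 0.005, "rz": 0, "fingers": 1},
  {"x": 12, "y": -5, "z": -50, "rx": -0.004, "ry": -0.007, "rz": 0.05, "fingers": 1},
  {"x": 0, "y": -30, "z": -110, "rx": -0.004, "ry": -0.007, "rz": 0.15, "fingers": 1},
  {"x": -20, "y": -80, "z": -170, "rx": -0.004, "ry": -0.007, "rz": 0.3, "fingers": 1},
  {"x": -40, "y": -130, "z": -220, "rx": -0.004, "ry": -0.007, "rz": 0.35, "fingers": 1},
  {"x": -60, "y": -180, "z": -260, "rx": -0.004, "ry": -0.007, "rz": 0.35, "fingers": 1},
  {"x": -80, "y": -220, "z": -270, "rx": -0.004, "ry": -0.007, "rz": 0.35, "fingers": 1},
  {"x": -80, "y": -220, "z": -270, "rx": -0.004, "ry": -0.007, "rz": 0.35, "fingers": 1},
])

```text
time_s: 5.8
tool_pos: [0.5287, -0.0316, 0.3093]
tool_rot: [179.7, 0.6, 152.6]
force: [-0.7, 0.1, -0.0]
grip_width: 0.0002
grasp_force: 0.0
```

Run:
```python
from h import *
delta([.63,-.09,.32],[180,0,153])
c=snap("wrist","w4");c=load("w4")
for x in([.617,-.089,.116],[.679,-.03,.154],[.592,-.143,.154]):print(proj(c,np.array(x)))
```

```text
t 5.8 pos [ 0.5287 -0.0316  0.3093] [179.74   0.63 152.63] F [-0.7  0.1 -0. ] w 0.0002 0.0
xyz [-116.9   -5.3   -9.4] rot [ 0.0046  0.011  -0.0064]
[242.33204918 256.50566119]
[313.42232456 294.41201173]
[187.66647339 274.60268282]
```

>>> drive_tool([
  {"x": -55, "y": -2, "z": -10, "rx": 0.0046, "ry": 0.011, "rz": -0.006, "fingers": 1},
  {"x": -110, "y": -5, "z": -20, "rx": 0.0046, "ry": 0.011, "rz": -0.006, "fingers": 1},
  {"x": -110, "y": -5, "z": -20, "rx": 0.0046, "ry": 0.011, "rz": -0.006, "fingers": 1},
  {"x": -110, "y": -5, "z": -20, "rx": 0.0046, "ry": 0.011, "rz": -0.006, "fingers": 1},
])

```text
time_s: 6.35
tool_pos: [0.6223, -0.0792, 0.326]
tool_rot: [-179.9, -0.5, 153.5]
force: [0.2, -0.8, 0.2]
grip_width: 0.0007
grasp_force: 0.0
```

Run:
```python
from h import *
c=snap("wrist","w5");delta([.63,-.09,.32],[180,0,153])
for x in([.617,-.089,.116],[.679,-.03,.154],[.592,-.143,.154]):print(proj(c,np.array(x)))
cv2.imwrite("pics/w5.png",cv2.resize(c["image"][0:240,100:420,::-1],None,fx=2.5,fy=2.5,interpolation=3))
```

```text
t 6.4 pos [ 0.6221 -0.0791  0.3268] [-179.95   -0.42  153.48] F [-0.9 -0.4  0.5] w 0.0004 0.0
xyz [-12.   -6.2   6.7] rot [-0.001  -0.0073  0.0084]
[242.53979724 172.36910906]
[315.35982194 204.87054841]
[185.93741092 180.33820533]
```

View pics/w5.png

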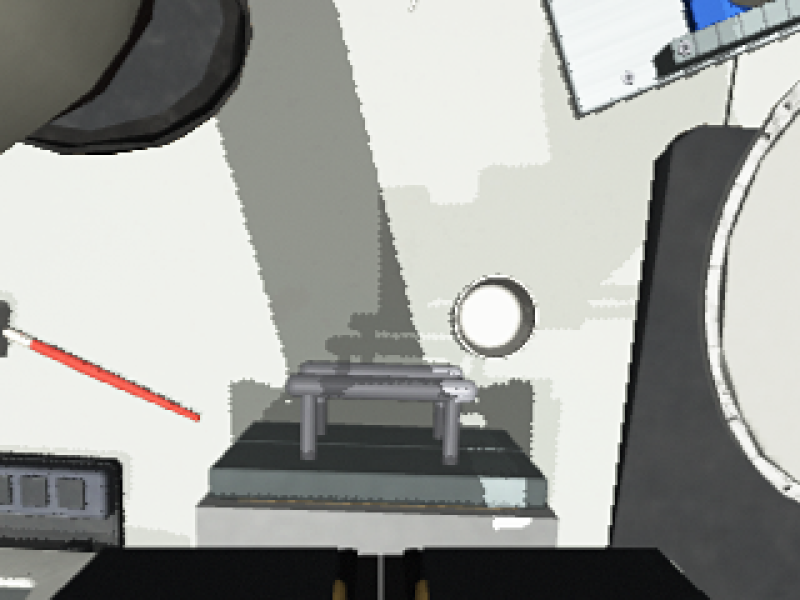

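The wrist view shows the cabinet front: top handle bar (287,385)-(478,389), cabinet top front edge (198,507)-(556,517), dust cup at (493,315), brush at (115,380).

Run:
```python
from h import *
c=load("w5");P=lambda u,v,z:ray(c,100+u/2.5,v/2.5,z)
h1,h2=P(287,385,.116),P(478,389,.116);e1,e2=P(198,507,.154),P(556,517,.154)
cup=P(493,315,.03)
for n,a,b in(("bar",h1,h2),("edge",e1,e2)):
    d=b-a;print(n,a,b,"len",np.linalg.norm(d),"yaw",np.degrees(np.arctan2(-d[0],d[1])),"mid",(a+b)/2)
print("cup",cup)
d=h2-h1;yw=np.arctan2(-d[0],d[1]);x=np.array([np.cos(yw),np.sin(yw),0])
print("edge-bar along x",((e1+e2)/2-(h1+h2)/2)@x)
```

```text
bar [ 0.58301399 -0.1081775   0.116     ] [ 0.624732   -0.02889957  0.116     ] len 0.08958450433797975 yaw -27.75445455964679 mid [ 0.60387299 -0.06853853  0.116     ]
edge [ 0.61051205 -0.16192535  0.154     ] [ 0.68444951 -0.02400099  0.154     ] len 0.15649241835919742 yaw -28.194536262753733 mid [ 0.64748078 -0.09296317  0.154     ]
cup [0.60491817 0.00105533 0.03      ]
edge-bar along x 0.04996492040352392
```

Run:
```python
from h import *
S=load("side0");print(proj(S,np.array([.583,-.108,.116])),proj(S,np.array([.6247,-.0289,.116])),"seen (227,183),(252,176)")
b=np.array([.6039,-.0685,0]);a=np.radians(-28);x=np.array([np.cos(a),np.sin(a),0])
t=b+.019*x;t[2]=.106;print(t)
delta(t,[180,0,152])
```

```text
[251.83124066 175.33629867] [226.52787617 185.66885046] seen (227,183),(252,176)
[ 0.620676   -0.07741996  0.106     ]
t 6.4 pos [ 0.6221 -0.0791  0.3268] [-179.95   -0.42  153.48] F [-0.9 -0.4  0.5] w 0.0004 0.0
xyz [  0.4   1.1 220.8] rot [-0.001  -0.0073  0.0258]
```

Side camera agrees within 2 px. I descend to just above the handle, then into the slot.

>>> drive_tool([
  {"x": 0.4, "y": 1, "z": 50, "rx": -0.001, "ry": -0.007, "rz": 0.026, "fingers": 1},
  {"x": 0.4, "y": 1, "z": 110, "rx": -0.001, "ry": -0.007, "rz": 0.026, "fingers": 1},
  {"x": 0.4, "y": 1, "z": 165, "rx": -0.001, "ry": -0.007, "rz": 0.026, "fingers": 1},
  {"x": 0.4, "y": 1, "z": 185, "rx": -0.001, "ry": -0.007, "rz": 0.026, "fingers": 1},
  {"x": 0.4, "y": 1, "z": 188, "rx": -0.001, "ry": -0.007, "rz": 0.026, "fingers": 1},
  {"x": 0.4, "y": 1, "z": 188, "rx": -0.001, "ry": -0.007, "rz": 0.026, "fingers": 1},
])

```text
time_s: 7.15
tool_pos: [0.6232, -0.0793, 0.142]
tool_rot: [179.9, 0.3, 151.9]
force: [-0.3, 0.3, 1.0]
grip_width: 0.0006
grasp_force: 0.0
```

Run:
```python
from h import *
delta([.6207,-.0774,.106],[180,0,152])
```

```text
t 7.15 pos [ 0.6232 -0.0793  0.142 ] [179.91   0.27 151.91] F [-0.3  0.3  1. ] w 0.0006 0.0
xyz [ 3.3  0.5 36. ] rot [ 0.0015  0.0046 -0.0015]
```

>>> drive_tool([
  {"x": 2.5, "y": 0.5, "z": 5, "rx": 0.0015, "ry": 0.0046, "rz": -0.0015, "fingers": 1},
  {"x": 2.5, "y": 0.5, "z": 20, "rx": 0.0015, "ry": 0.0046, "rz": -0.0015, "fingers": 1},
  {"x": 2.5, "y": 0.5, "z": 36, "rx": 0.0015, "ry": 0.0046, "rz": -0.0015, "fingers": 1},
  {"x": 2.5, "y": 0.5, "z": 36, "rx": 0.0015, "ry": 0.0046, "rz": -0.0015, "fingers": 1},
])

```text
time_s: 7.65
tool_pos: [0.6183, -0.0776, 0.1012]
tool_rot: [-179.8, -0.4, 152.0]
force: [0.5, -0.1, 0.1]
grip_width: 0.0001
grasp_force: 0.0
```

>>> drive_tool([
  {"x": 5, "y": 0, "z": -2, "rx": 0, "ry": 0, "rz": 0, "fingers": 1},
  {"x": 15, "y": 0, "z": -3, "rx": 0, "ry": 0, "rz": 0, "fingers": 1},
  {"x": 30, "y": 0, "z": -3, "rx": 0, "ry": 0, "rz": 0, "fingers": 1},
  {"x": 48, "y": 0, "z": -3, "rx": 0, "ry": 0, "rz": 0, "fingers": 1},
  {"x": 66, "y": 0, "z": -3, "rx": 0, "ry": 0, "rz": 0, "fingers": 1},
  {"x": 78, "y": 0, "z": -3, "rx": 0, "ry": 0, "rz": 0, "fingers": 1},
  {"x": 85, "y": 0, "z": -3, "rx": 0, "ry": 0, "rz": 0, "fingers": 1},
  {"x": 89, "y": 0, "z": -3, "rx": 0, "ry": 0, "rz": 0, "fingers": 1},
  {"x": 89, "y": 0, "z": -3, "rx": 0, "ry": 0, "rz": 0, "fingers": 1},
])

```text
time_s: 8.78
tool_pos: [0.5425, -0.0363, 0.1072]
tool_rot: [-179.9, -0.0, 152.0]
force: [4.2, -1.5, -0.9]
grip_width: 0.0004
grasp_force: 2.0
```

>>> drive_tool([
  {"x": 2, "y": 0, "z": 0, "rx": 0, "ry": 0, "rz": 0, "fingers": 1},
  {"x": 3, "y": 0, "z": 0, "rx": 0, "ry": 0, "rz": 0, "fingers": 1},
  {"x": 3, "y": 0, "z": 0, "rx": 0, "ry": 0, "rz": 0, "fingers": 1},
])

```text
time_s: 9.15
tool_pos: [0.5422, -0.0363, 0.1074]
tool_rot: [-180.0, 0.3, 151.9]
force: [9.7, -2.9, -6.8]
grip_width: 0.0003
grasp_force: 5.5
```

>>> drive_tool([
  {"x": -8, "y": 0, "z": 0, "rx": 0, "ry": 0, "rz": 0, "fingers": 1},
  {"x": -9, "y": 0, "z": -30, "rx": 0, "ry": 0, "rz": 0, "fingers": 1},
  {"x": -9, "y": 0, "z": -85, "rx": 0, "ry": 0, "rz": 0, "fingers": 1},
  {"x": -25, "y": 0, "z": -140, "rx": 0, "ry": 0, "rz": 0, "fingers": 1},
  {"x": -65, "y": 0, "z": -180, "rx": 0, "ry": 0, "rz": 0, "fingers": 0.1},
  {"x": -95, "y": 0, "z": -200, "rx": 0, "ry": 0, "rz": 0, "fingers": 0.1},
  {"x": -95, "y": 0, "z": -200, "rx": 0, "ry": 0, "rz": 0, "fingers": 0.1},
  {"x": -95, "y": 0, "z": -200, "rx": 0, "ry": 0, "rz": 0, "fingers": 0.1},
])

```text
time_s: 10.15
tool_pos: [0.6221, -0.0788, 0.3051]
tool_rot: [-179.8, -0.4, 152.0]
force: [0.1, 0.2, -0.1]
grip_width: 0.0319
grasp_force: 0.0
```

Run:
```python
from h import *
c=snap("wrist","w6");delta([.62,-.08,.3],[180,0,152])
cv2.imwrite("pics/w6.png",cv2.resize(c["image"][60:250,130:380,::-1],None,fx=3,fy=3,interpolation=3))
```

```text
t 10.2 pos [ 0.622  -0.0785  0.3051] [-179.84   -0.38  152.  ] F [-0.8  0.   0.5] w 0.0347 0.0
xyz [ 1.  -2.2  5.1] rot [-0.0027 -0.0067  0.0001]
```

View pics/w6.png

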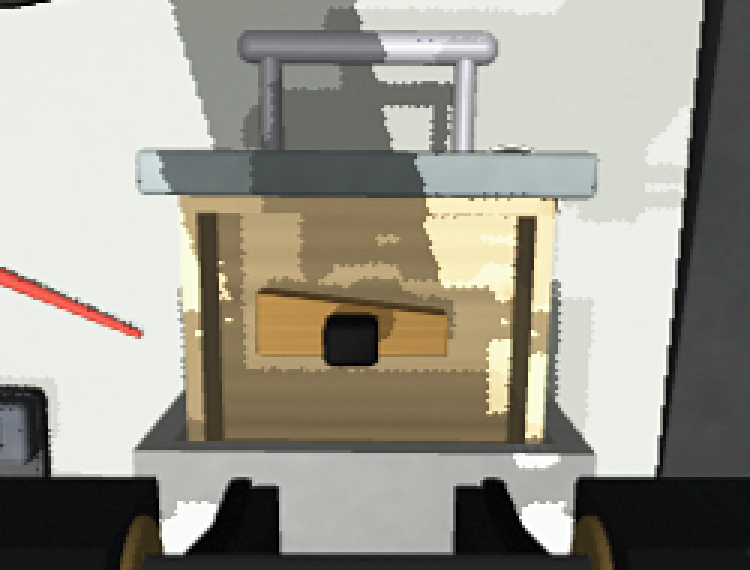

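Drawer open; the wedge lies across with thin end at image right (446,335), thick at (257,323), black grip block top centred at (351,339), edges parallel to the image axes.

Run:
```python
from h import *
c=load("w6");P=lambda u,v,z:ray(c,130+u/3,60+v/3,z)
a,b=P(257,357,.105),P(446,357,.105);d=b-a
print("len",np.linalg.norm(d),"yaw",np.degrees(np.arctan2(-d[0],d[1])))
g=P(351,339,.137);print("grip",g,"width",np.linalg.norm(P(324,339,.137)-P(378,339,.137)))
x=np.array([-d[1],d[0],0]);x=-x/np.linalg.norm(x)
mid=(a+b)/2-.010*x;print("x",x,"mid from wedge",mid)
t=g.copy();t[2]=.127-.011
delta(t,[180,0,180+np.degrees(np.arctan2(-d[0],d[1]))])
```

```text
len 0.07324313572776753 yaw -28.011629440757336
grip [ 0.61338354 -0.08008283  0.137     ] width 0.018940049146789095
x [ 0.88285229 -0.46965077 -0.        ] mid from wedge [ 0.6158086 -0.0819093  0.105    ]
t 10.2 pos [ 0.622  -0.0785  0.3051] [-179.84   -0.38  152.  ] F [-0.8  0.   0.5] w 0.0347 0.0
xyz [  5.6  -4.9 189.1] rot [-0.0027 -0.0067  0.0003]
```

>>> drive_tool([
  {"x": 4, "y": -5, "z": 50, "rx": -0.003, "ry": -0.007, "rz": 0, "fingers": 0.1},
  {"x": 4, "y": -5, "z": 100, "rx": -0.003, "ry": -0.007, "rz": 0, "fingers": 0.1},
  {"x": 4, "y": -5, "z": 140, "rx": -0.003, "ry": -0.007, "rz": 0, "fingers": 0.1},
  {"x": 4, "y": -5, "z": 155, "rx": -0.003, "ry": -0.007, "rz": 0, "fingers": 0.1},
  {"x": 4, "y": -5, "z": 155, "rx": -0.003, "ry": -0.007, "rz": 0, "fingers": 0.1},
])

```text
time_s: 10.82
tool_pos: [0.616, -0.0812, 0.151]
tool_rot: [180.0, 0.1, 152.0]
force: [0.2, -0.3, 1.1]
grip_width: 0.039
grasp_force: 0.0
```

Run:
```python
from h import *
delta([.6143,-.081,.116],[180,0,152])
```

```text
t 10.825 pos [ 0.616  -0.0812  0.151 ] [1.7997e+02 1.1000e-01 1.5201e+02] F [ 0.2 -0.3  1.1] w 0.039 0.0
xyz [ 1.6 -0.6 35. ] rot [0.0005 0.0019 0.0001]
```

>>> drive_tool([
  {"x": 1.6, "y": -0.6, "z": 12, "rx": 0, "ry": 0.002, "rz": 0, "fingers": 0.1},
  {"x": 1.6, "y": -0.6, "z": 24, "rx": 0, "ry": 0.002, "rz": 0, "fingers": 0.1},
  {"x": 1.6, "y": -0.6, "z": 31, "rx": 0, "ry": 0.002, "rz": 0, "fingers": 0.1},
  {"x": 1.6, "y": -0.6, "z": 33, "rx": 0, "ry": 0.002, "rz": 0, "fingers": 0.1},
  {"x": 1.6, "y": -0.6, "z": 33, "rx": 0, "ry": 0.002, "rz": 0, "fingers": 0.6},
  {"x": 1.6, "y": -0.6, "z": 33, "rx": 0, "ry": 0.002, "rz": 0, "fingers": 1},
  {"x": 1.6, "y": -0.6, "z": 33, "rx": 0, "ry": 0.002, "rz": 0, "fingers": 1},
  {"x": 1.6, "y": -0.6, "z": 33, "rx": 0, "ry": 0.002, "rz": 0, "fingers": 1},
], force=25)

```text
time_s: 11.82
tool_pos: [0.6154, -0.0817, 0.1189]
tool_rot: [179.9, 0.1, 152.0]
force: [-0.1, -0.1, 1.8]
grip_width: 0.0199
grasp_force: 25.0
```

Gripped: 19.9 mm opening, as the block's 20 mm. Lift and carry.

Run:
```python
from h import *
print(jw(-18,-45,100));delta(jw(-18,-45,100),[180,0,173.4])
```

```text
[0.446241   0.14189133 0.1       ]
t 11.825 pos [ 0.6154 -0.0817  0.1189] [1.7993e+02 1.3000e-01 1.5197e+02] F [-0.1 -0.1  1.8] w 0.0199 25.000744136050344
xyz [254.5 117.8  18.5] rot [ 0.0008  0.0025 -0.374 ]
```

>>> drive_tool([
  {"x": 0, "y": 0, "z": -10, "rx": 0, "ry": 0, "rz": 0, "fingers": 1},
  {"x": 0, "y": 0, "z": -35, "rx": 0, "ry": 0, "rz": 0, "fingers": 1},
  {"x": 0, "y": 0, "z": -70, "rx": 0, "ry": 0, "rz": 0, "fingers": 1},
  {"x": 0, "y": 0, "z": -95, "rx": 0, "ry": 0, "rz": 0, "fingers": 1},
  {"x": 0, "y": 0, "z": -95, "rx": 0, "ry": 0, "rz": 0, "fingers": 1},
])

```text
time_s: 12.45
tool_pos: [0.6163, -0.082, 0.2159]
tool_rot: [179.8, 0.3, 152.0]
force: [-0.7, -0.1, -1.8]
grip_width: 0.0196
grasp_force: 25.0
```

>>> drive_tool([
  {"x": 35, "y": 15, "z": 0, "rx": 0, "ry": 0, "rz": -0.05, "fingers": 1},
  {"x": 80, "y": 36, "z": 0, "rx": 0, "ry": 0, "rz": -0.12, "fingers": 1},
  {"x": 125, "y": 57, "z": 0, "rx": 0, "ry": 0, "rz": -0.2, "fingers": 1},
  {"x": 170, "y": 78, "z": 0, "rx": 0, "ry": 0, "rz": -0.28, "fingers": 1},
  {"x": 210, "y": 97, "z": 0, "rx": 0, "ry": 0, "rz": -0.33, "fingers": 1},
  {"x": 240, "y": 112, "z": 20, "rx": 0, "ry": 0, "rz": -0.374, "fingers": 1},
  {"x": 254.5, "y": 117.8, "z": 50, "rx": 0, "ry": 0, "rz": -0.374, "fingers": 1},
  {"x": 254.5, "y": 117.8, "z": 90, "rx": 0, "ry": 0, "rz": -0.374, "fingers": 1},
  {"x": 254.5, "y": 117.8, "z": 113, "rx": 0, "ry": 0, "rz": -0.374, "fingers": 1},
  {"x": 254.5, "y": 117.8, "z": 113, "rx": 0, "ry": 0, "rz": -0.374, "fingers": 1},
  {"x": 254.5, "y": 117.8, "z": 113, "rx": 0, "ry": 0, "rz": -0.374, "fingers": 1},
])

```text
time_s: 13.82
tool_pos: [0.4462, 0.142, 0.1006]
tool_rot: [180.0, 0.1, 173.4]
force: [0.7, -0.2, -1.9]
grip_width: 0.0198
grasp_force: 25.0
```

Run:
```python
from h import *
delta(jw(-18,-45,50),[180,0,173.4])
c=snap("wrist","w7")
cv2.imwrite("pics/w7.png",cv2.resize(c["image"][60:260,100:412,::-1],None,fx=2.5,fy=2.5,interpolation=3))
```

```text
t 13.825 pos [0.4462 0.142  0.1006] [1.7997e+02 1.4000e-01 1.7340e+02] F [ 0.7 -0.2 -1.9] w 0.0198 24.999511130154133
xyz [ 0.  -0.1 50.6] rot [0.0005 0.0024 0.    ]
```

>>> drive_tool([
  {"x": 0, "y": 0, "z": 25, "rx": 0, "ry": 0.002, "rz": 0, "fingers": 1},
  {"x": 0, "y": 0, "z": 45, "rx": 0, "ry": 0.002, "rz": 0, "fingers": 1},
  {"x": 0, "y": 0, "z": 53, "rx": 0, "ry": 0.002, "rz": 0, "fingers": 1},
  {"x": 0, "y": 0, "z": 55, "rx": 0, "ry": 0.002, "rz": 0, "fingers": 1},
  {"x": 0, "y": 0, "z": 56, "rx": 0, "ry": 0.002, "rz": 0, "fingers": 1},
  {"x": 0, "y": 0, "z": 56, "rx": 0, "ry": 0.002, "rz": 0, "fingers": 1},
])

```text
time_s: 14.62
tool_pos: [0.4465, 0.1422, 0.0449]
tool_rot: [179.9, 0.1, 173.4]
force: [0.2, 0.1, -3.0]
grip_width: 0.0201
grasp_force: 25.0
```

Run:
```python
from h import *
delta(jw(-18,-45,44),[180,0,173.4])
c=snap("side","s8"); p=proj(c,jw(-15,0,12)).astype(int)
cv2.imwrite("pics/s8.png",cv2.resize(c["image"][p[1]-45:p[1]+45,p[0]-60:p[0]+60,::-1],None,fx=6.6,fy=6.6,interpolation=3));print(p-[60,45])
```

```text
t 14.625 pos [0.4465 0.1422 0.0449] [1.7994e+02 6.0000e-02 1.7341e+02] F [ 0.2  0.1 -3. ] w 0.0201 24.99954616650939
xyz [ 0.2 -0.4  0.9] rot [0.0011 0.001  0.0002]
[168 235]
```

View pics/s8.png

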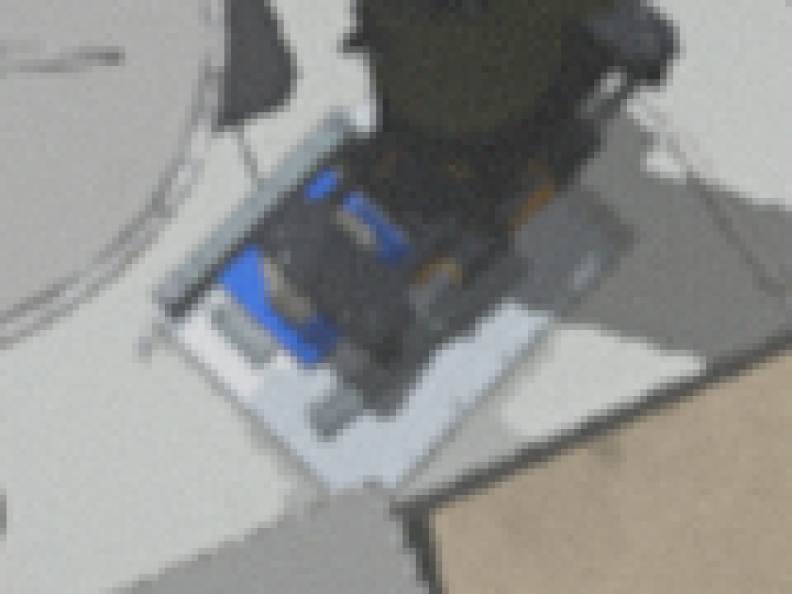

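Side view shows the plate against the fence; the wedge is under the gripper at the gap's right mouth. I lower it to contact and slide in with a light grip.

>>> drive_tool([
  {"x": 0, "y": 0, "z": 1.5, "rx": 0, "ry": 0, "rz": 0, "fingers": 1},
  {"x": 0, "y": 0, "z": 2, "rx": 0, "ry": 0, "rz": 0, "fingers": 1},
  {"x": 0, "y": 0, "z": 2, "rx": 0, "ry": 0, "rz": 0, "fingers": 1},
], force=8)

```text
time_s: 15.05
tool_pos: [0.4467, 0.1422, 0.0436]
tool_rot: [179.9, 0.0, 173.4]
force: [-2.3, -1.6, 8.0]
grip_width: 0.02
grasp_force: 8.0
```

>>> drive_tool([
  {"x": 0, "y": 3, "z": -1, "rx": 0, "ry": 0, "rz": 0, "fingers": 1},
  {"x": 0, "y": 8, "z": -1, "rx": 0, "ry": 0, "rz": 0, "fingers": 1},
  {"x": 0, "y": 13, "z": -1, "rx": 0, "ry": 0, "rz": 0, "fingers": 1},
  {"x": 0, "y": 18, "z": -1, "rx": 0, "ry": 0, "rz": 0, "fingers": 1},
  {"x": 0, "y": 22, "z": -1, "rx": 0, "ry": 0, "rz": 0, "fingers": 1},
  {"x": 0, "y": 25, "z": -1, "rx": 0, "ry": 0, "rz": 0, "fingers": 1},
  {"x": 0, "y": 25, "z": -1, "rx": 0, "ry": 0, "rz": 0, "fingers": 1},
])

```text
time_s: 15.92
tool_pos: [0.4495, 0.1672, 0.0436]
tool_rot: [180.0, 0.1, 173.4]
force: [-0.9, -2.8, 5.1]
grip_width: 0.0196
grasp_force: 8.0
```

>>> drive_tool([
  {"x": -0.3, "y": 5, "z": -0.3, "rx": 0, "ry": 0, "rz": 0, "fingers": 1},
  {"x": -0.7, "y": 10, "z": -0.3, "rx": 0, "ry": 0, "rz": 0, "fingers": 1},
  {"x": -1, "y": 15, "z": -0.3, "rx": 0, "ry": 0, "rz": 0, "fingers": 1},
  {"x": -1.3, "y": 19, "z": -0.3, "rx": 0, "ry": 0, "rz": 0, "fingers": 1},
  {"x": -1.5, "y": 22, "z": -0.3, "rx": 0, "ry": 0, "rz": 0, "fingers": 1},
  {"x": -1.5, "y": 22, "z": -0.3, "rx": 0, "ry": 0, "rz": 0, "fingers": 1},
])

```text
time_s: 16.68
tool_pos: [0.4531, 0.1892, 0.0436]
tool_rot: [180.0, 0.0, 173.4]
force: [-0.5, -1.3, 4.0]
grip_width: 0.02
grasp_force: 8.0
```

Run:
```python
from h import *
from cell import sensors
print(wj(sensors.get_obs()["tool_pos"]));delta([.4495,.1672,.0436],[180,0,173.4])
```

```text
[-16.5   2.8  43.6]
t 16.675 pos [0.4531 0.1892 0.0436] [1.7996e+02 1.0000e-02 1.7344e+02] F [-0.5 -1.3  4. ] w 0.02 8.000748718623072
xyz [  1.  -22.2  -0. ] rot [0.0007 0.0002 0.0008]
```

>>> drive_tool([
  {"x": 0, "y": 0, "z": 0, "rx": 0, "ry": 0, "rz": 0, "fingers": 0.35},
  {"x": 0, "y": 0, "z": 0, "rx": 0, "ry": 0, "rz": 0, "fingers": 0.35},
  {"x": 0, "y": 0, "z": 0, "rx": 0, "ry": 0, "rz": 0, "fingers": 0.35},
  {"x": 0, "y": 3, "z": 1, "rx": 0, "ry": 0, "rz": 0, "fingers": 0.35},
  {"x": -0.5, "y": 7, "z": 1, "rx": 0, "ry": 0, "rz": 0, "fingers": 0.35},
  {"x": -0.5, "y": 10, "z": 1, "rx": 0, "ry": 0, "rz": 0, "fingers": 0.35},
  {"x": -0.5, "y": 13, "z": 1, "rx": 0, "ry": 0, "rz": 0, "fingers": 0.35},
  {"x": -0.5, "y": 13, "z": 1, "rx": 0, "ry": 0, "rz": 0, "fingers": 0.35},
])

```text
time_s: 17.68
tool_pos: [0.455, 0.2018, 0.0426]
tool_rot: [180.0, 0.0, 173.4]
force: [-0.2, -1.1, -0.4]
grip_width: 0.0284
grasp_force: 0.0
```

>>> drive_tool([
  {"x": 0, "y": 2, "z": 0, "rx": 0, "ry": 0, "rz": 0, "fingers": 0.35},
  {"x": 0, "y": 4, "z": 0, "rx": 0, "ry": 0, "rz": 0, "fingers": 0.35},
  {"x": 0, "y": 5, "z": 0, "rx": 0, "ry": 0, "rz": 0, "fingers": 0.35},
  {"x": 0, "y": 6, "z": 0, "rx": 0, "ry": 0, "rz": 0, "fingers": 0.35},
  {"x": 0, "y": 6, "z": 0, "rx": 0, "ry": 0, "rz": 0, "fingers": 0.35},
])

```text
time_s: 18.3
tool_pos: [0.4559, 0.2067, 0.0426]
tool_rot: [-180.0, 0.0, 173.4]
force: [0.7, -3.3, 1.9]
grip_width: 0.0281
grasp_force: 1.6
```

>>> drive_tool([
  {"x": 0, "y": 1.5, "z": 0, "rx": 0, "ry": 0, "rz": 0, "fingers": 0.35},
  {"x": 0, "y": 3, "z": 0, "rx": 0, "ry": 0, "rz": 0, "fingers": 0.35},
  {"x": 0, "y": 3, "z": 0, "rx": 0, "ry": 0, "rz": 0, "fingers": 0.35},
])

```text
time_s: 18.68
tool_pos: [0.4561, 0.2081, 0.0426]
tool_rot: [-179.8, -0.0, 173.4]
force: [-0.0, -7.1, 3.6]
grip_width: 0.0282
grasp_force: 3.8
```

>>> drive_tool([
  {"x": 0, "y": 1.5, "z": 0, "rx": 0, "ry": 0, "rz": 0, "fingers": 0.35},
  {"x": 0, "y": 3, "z": 0, "rx": 0, "ry": 0, "rz": 0, "fingers": 0.35},
  {"x": 0, "y": 4, "z": 0, "rx": 0, "ry": 0, "rz": 0, "fingers": 0.35},
  {"x": 0, "y": 4, "z": 0, "rx": 0, "ry": 0, "rz": 0, "fingers": 0.35},
])

```text
time_s: 19.18
tool_pos: [0.4562, 0.2085, 0.0425]
tool_rot: [-179.6, -0.1, 173.3]
force: [-2.1, -15.5, 9.9]
grip_width: 0.0287
grasp_force: 7.7
```

Run:
```python
from h import *
from cell import sensors
o=sensors.get_obs();print(wj(o["tool_pos"]),o["force"],o["grasp_force"])
c=snap("side","s9");w=snap("wrist","w9");o=sensors.get_obs();print(o["force"],o["tool_pos"])
p=proj(c,jw(10,20,12)).astype(int)
a=cv2.resize(c["image"][p[1]-40:p[1]+40,p[0]-40:p[0]+40,::-1],(500,500),interpolation=3)
b=cv2.resize(w["image"][130:384,180:332,::-1],(299,500),interpolation=3)
cv2.imwrite("pics/s9.png",np.hstack([a,b]));print(p-40,[proj(c,jw(x,y,z)).round(1) for x,y,z in((55,20,12),(55,20,22),(55,50,22),(-5,54,22),(53,54,22))])
```

```text
[-15.5  22.3  42.5] [ -2.05661254 -15.53672173   9.92147726] 7.728293174877763
[ -1.07554751 -15.48479736   9.87309196] [0.45624442 0.20844113 0.04248303]
[178 239] [array([208.1, 270. ]), array([207.8, 269. ]), array([200.7, 276. ]), array([213.6, 290.3]), array([200.2, 277.4])]
```

View pics/s9.png

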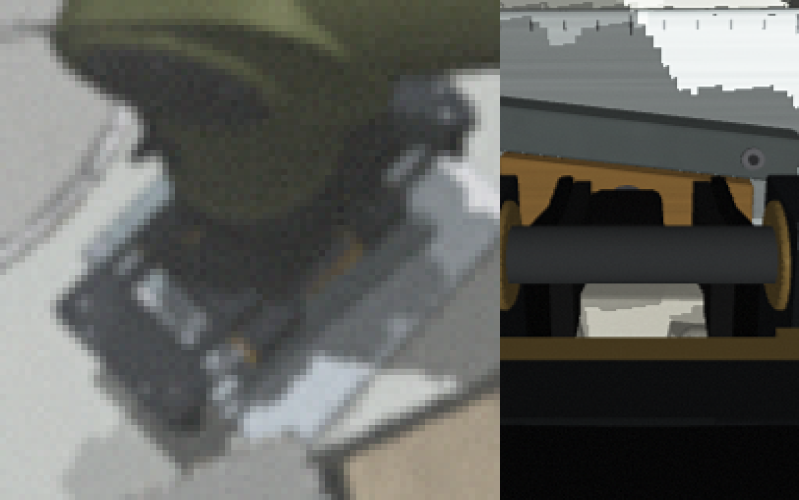

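The wrist view shows the wedge seated along the rail, with its thin end at about (752,200) and only the rear finger touching the grip block. From the TCP, wedge y ≈ 22.3 − 4.3 = 18 mm, which is the home value, and that fits only a flush plate. The push is 15.5 N, so I hand in.

```bash
python3 -c "
from cell import workorder
print(workorder.sign_off())"
```

```text
the job is handed in; nothing more can be done
None
```

The job is handed in, with no verdict returned: by my readings the wedge is home at about jig y 18 mm, the plate is flush against the fence, and a finger is still pushing the wedge with about 15.5 N.

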